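Tilt the transformer plate out of an irrigation controller

ROBOT

A 6-joint arm with a two-finger parallel gripper is mounted at the origin on the work surface. World frame = base frame: x ahead of the robot, y to its left, z up, the work surface at z = 0. Lengths are in m, angles in rad, forces in N, time in s.
With the tool pointing down it reaches from about 0.425 to 0.95 m from the base axis. Payload 3.5 kg.
Tool frame: the origin (TCP) lies at the very end of the fingers, on their centre line; the grasp point (between the pads) lies 19 mm behind it; z points along the fingers, y is the line along which they close (so a half turn about z gives the same grasp; the last joint's range is limited). The gripper opens to 85 mm and grips with 20 to 120 N. Pads are 22 mm wide; open, the fingers measure 114 mm over their backs; the gripper's body (76 mm by 85 mm) begins 54 mm behind the grasp point. The pads swing forward as they close: fully open they stand 13 mm farther back than shut.
Start: joints at [-1.334, 0.286, 1.577, -0, 1.279, -0.15], TCP at [0.255, -0.625, 0.203] pointing down, gripper open.
Joint ranges: [-2.77, 2.77], [-0.9, 2.22], [0.21, 2.48], [-1.53, 4.67], [0.24, 2.81], [-2.84, 2.84]. Speed limits (rad/s): [2.79, 2.79, 3.14, 3.14, 3.14, 3.14].

INTERFACE

Orientations are given as a rotation vector (axis times angle).
In Python, from station import status, cams, ticket gives the robot as it stands.
- The arm moves only by the shell command python3 -m handwheel 'ROWS' [OPENING]. ROWS is JSON, a list of rows, each a list of 2 entries, a list of its own where there are three numbers: the shift along the world's x, y, z in mm, then the turn, a rotation vector about the world's x, y, z in degrees. A call has 1 to 20 rows; each row shifts and turns the commanded pose from where the row before left it; what a row does not reach is not made up. A row lasts 1/8 s, in which the tool goes at most 62.5 mm and 10.7 degrees, less where a joint would pass 70% of its speed; a pose out of reach is approached as far as the arm can. A call with a gripper value outside its range is refused whole. OPENING is the opening, from 0 (shut) to 1 (fully open), set as the call begins (- or left out, the last holds). The fingers move at their own pace and stop on an object; the grip force is fixed at half the most. Time passes only in rows, so rows that do not move let the fingers close. It gives the time, the measured TCP pose, the force, the opening and the grip force at its end, in the units of the state.
- status.get_obs(): the state, without advancing time (a new reading comes with each control period).
- cams.camera(name): name is "side" or "top" or "wrist"; returns the picture (400x640x3 uint8, red, green, blue); there is no depth.
- cams.get_calibration(name): a dict with "fx", "fy", "cx", "cy" (pixels), "pose" (4x4, takes a point from camera to world coordinates). Camera axes: x right, y down, z forward; pixel columns grow to the right and rows downward; lengths in m; the calibration is good to about 2 mm. A picture is of the moment at which its call begins: read the wrist's pose just before it. get_calibration takes no time and is no camera call; for the wrist camera it gives the pose at the moment of the call.
- ticket.hand_in(): hands the job in; it is judged then, once.
The state is a dict: "time": time; "joint_pos": joint angles; "qd": joint speeds; "joint_efforts": joint torques, N m; "eef_pos": TCP position; "ee_rot": TCP orientation; "wrist_force": force on the tool from outside, world axes, zero at the start; "ft_torque": the same for the moment, N m; "grip_width": opening from 0.0 (shut) to 1.0 (fully open); "grip_force": force on a finger pad.
Only numpy, scipy, OpenCV 4.12 (cv2) and the standard library are available. Lean on these libraries where they do the work, as an engineer would, in place of code of your own. Each camera call takes 0.05 s, during which the arm holds its last target. There are 200 camera calls.

TASK

The irrigation controller lies on its back, open: pull the retaining wedge out from beside the transformer at the near end of the deep wiring bay and put it in the small parts tray. Then lift the transformer plate by the pull grip at its far edge, tilt it out from under the two lugs at the near end, and lay it flat on the rubber mat, transformer up, without dropping it. Do not knock over the water bottle.

Things in the scene. Friction and masses are not known exactly. Their poses are not given: they have to be found in the camera images.
- housing: Controller housing, light grey plastic, fixed, on its back. Origin on the table under the centre of its wiring bay, z up. The bay is an open-topped well, inside 155 mm (x) by 114 mm (y), walls 5 mm thick, rim 85 mm above the table. Beside it (y 62 to 182 mm, x -83 to 83 mm) is the closed control half with dial and display, not higher than the rim.
- lugs (a point): Point midway between two fixed lugs on the inside of the bay's near (-x) end wall, on the wall's face, 30 mm above the table; axes as the housing's. Each lug sticks out 30 mm from the wall, is 22 mm wide, centred 45 mm to either side (y) of this point, its underside 29 mm and its top 36 mm above the table.
- far_rim (a point): Middle of the inner edge of a seal flange along the top of the bay's far (+x) end wall; the flange sticks 5 mm into the bay, is 5 mm high and its top is level with the rim, so the far edge of the plate can catch under it; axes as the housing's.
- plate_mid (a point): Transformer plate, loose, 0.35 to 0.55 kg: aluminium, 150 (x) by 104 (y) by 5 mm. This point: above its centre, 30 mm over its underside; x from toe to pull grip, z out of its upper face. It starts flat and square in the bay, underside 12 mm above the table, 2 mm to spare at the toe and 3 mm at the far end. The toe (x = -75 mm) reaches 28 mm under the lugs, 12 mm below them.
- transformer (a point): Middle of the top of the transformer on the plate, 52 mm over its underside, 36 mm from its centre towards the toe: dark block 48 (x) by 44 (y) mm. As the far edge rises, draw the plate a little to the far side or this top catches on the near wall, but not too much or the far edge catches: toe drawn 6 mm at 20, 11 at 27, 14.5 at 30 degrees (far edge above the rim), within 2 mm; then there is room.
- pull_grip (a point): Where to hold the plate: its upright black pull grip, a block 18 (x) by 26 (y) mm near the far edge, its top 58 mm over the plate's underside. This point is 44 mm over the underside, 46 mm from the plate's centre along +x; axes as the plate's. 44 mm are free on both y sides in the bay, 26 mm to the far flange. The plate's centre of gravity lies about 63 mm from it towards the toe.
- wedge_mid (a point): Retaining wedge, loose, 45 g: white plastic, 15 mm thick (x; 11 mm in the lowest 23 mm), 40 mm wide (y), 96 mm high (z). This point is its centre, 48 mm above its foot. It stands on the plate's toe between the lugs, in the 17 mm gap between transformer and near end wall, and stops the plate from tilting; its top 28 mm stick out above the rim.
- tray: Grey parts tray, fixed, outside 140 (x) by 100 (y) mm, walls 4 mm thick and 26 mm high, floor 4 mm; origin on the table under its centre. A small brass fitting lies near its +x end.
- mat: Black rubber mat, fixed, 210 (x) by 140 (y) by 3 mm; origin on the table under its centre.
- bottle_mid (a point): Full water bottle, loose, 62 mm across and 190 mm high, standing beyond the housing; this point is its centre, 95 mm up, z along it.
There are look-alikes about, which are no part of the job. Leave any purple look-alike of the part that bears wedge_mid alone. There is more than one size of the part that bears plate_mid; the job needs the smaller.

How it is judged:
By the outcome, as a careful person would: the job done as asked, in the order asked, and still so for the second after the job is handed in, with the robot touching nothing.
It also fails if it takes over 58 s, if anything falls off the work surface, if the arm or the gripper's body presses on something with over 40 N, if the wrist force passes 120 N, or if a joint passes its speed limit or range.

## Working session

There is one attempt and no reset: what is moved stays moved. The work goes in short steps, Python scripts to look and compute and a shell command to move; the robot and the scene stay as the last step left them, time stands still between calls to the robot, and variables do not carry over. Pictures are saved under pics/ and viewed, at most 10 in all, crops included, and the job is handed in when it is done.

```bash
mkdir -p pics; ls; python3 - <<'E'
from station import status, cams
import cv2, numpy as np
np.set_printoptions(precision=4,suppress=True)
print(status.get_obs())
for n in ("top","side"):
    c=cams.get_calibration(n); print(n,c)
    im=cams.camera(n); cv2.imwrite(f"pics/{n}0.png",im[:,:,::-1])
E
```

```text
pics
{'time': 0.0, 'joint_pos': array([-1.334 ,  0.2872,  1.5782,  0.    ,  1.2786, -0.15  ]), 'qd': array([ 0.0007,  0.0008, -0.0002,  0.0008, -0.0008, -0.0019]), 'joint_efforts': array([ -0.0002, -40.5981, -29.2624,  -0.0002,   0.0059,   0.    ]), 'eef_pos': array([ 0.2545, -0.6244,  0.2017]), 'ee_rot': array([-3.0807, -0.6034,  0.0001]), 'wrist_force': array([ 0.0161,  0.4405, -0.2294]), 'ft_torque': array([ 0.0465, -0.0069,  0.0266]), 'grip_force': 0.0, 'grip_width': 0.9984896688758865}
top {'fx': 419.63759024581657, 'fy': 419.63759024581657, 'cx': 320.9984521066969, 'cy': 197.31762629966798, 'pose': array([[ 0.0402, -0.9718,  0.2324,  0.3031],
       [-0.9992, -0.0379,  0.0143, -0.1107],
       [-0.0051, -0.2328, -0.9725,  1.1464],
       [ 0.    ,  0.    ,  0.    ,  1.    ]])}
side {'fx': 443.12817931692285, 'fy': 443.12817931692285, 'cx': 325.9281307639591, 'cy': 197.0167137101184, 'pose': array([[-0.7318, -0.5052,  0.4574,  0.0324],
       [-0.6814,  0.5368, -0.4975,  0.4576],
       [ 0.0058, -0.6757, -0.7371,  0.8977],
       [ 0.    ,  0.    ,  0.    ,  1.    ]])}
```

View pics/top0.png

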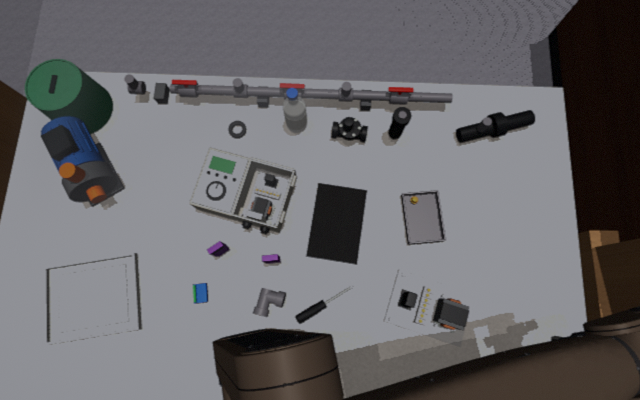

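View pics/side0.png

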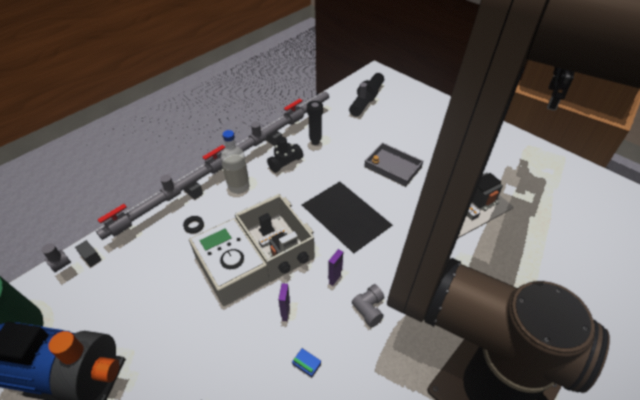

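The top view shows the housing at about (243,190), bay on its right around (267,195). The mat is at (337,223), the tray at (423,217) and the bottle at (294,110). Plate candidates are the one in the bay (267,195), which is the smaller, and a larger loose one at (430,305). The purple wedges at (218,249) and (271,258) are look-alikes to leave alone. The real wedge should be the white one in the bay, so I'll enlarge that area.

```bash
python3 - <<'E'
import cv2, numpy as np
a=cv2.imread("pics/top0.png")[135:245,180:310]; b=cv2.imread("pics/side0.png")[180:310,180:330]
a=cv2.resize(a,(650,550),interpolation=cv2.INTER_CUBIC)
cv2.imwrite("pics/ctop.png",a)
cv2.imwrite("pics/cside.png",cv2.resize(b,(690,598),interpolation=cv2.INTER_CUBIC))
E
```

```text
(no output)
```

View pics/ctop.png

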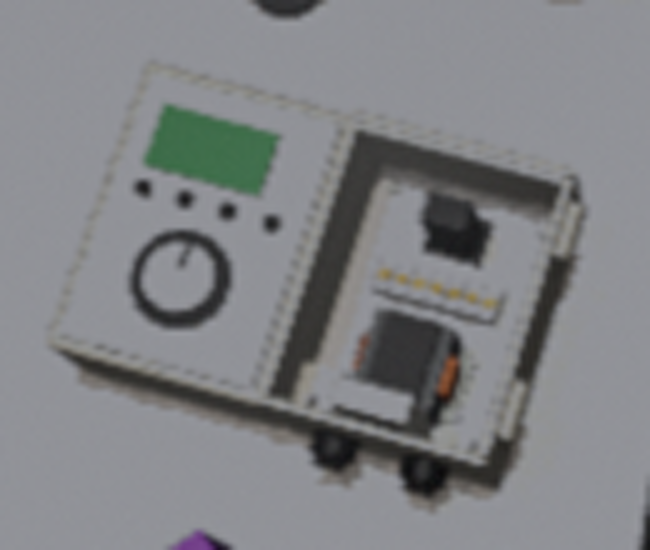

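The wedge is the white strip at crop (375,397), i.e. top image (255,214), between the transformer and the near wall. The grip is the black block at crop (455,225). The plate in the bay is the smaller one. Next I'll fit the poses.

```bash
cat > h.py <<'E'
import numpy as np, cv2
from scipy.optimize import least_squares
from scipy.spatial.transform import Rotation as R
from station import status, cams
np.set_printoptions(precision=4,suppress=True)
def ray(c,px,z):
    P=c['pose'];d=P[:3,:3]@np.array([(px[0]-c['cx'])/c['fx'],(px[1]-c['cy'])/c['fy'],1])
    return P[:3,3]+d*(z-P[2,3])/d[2]
def proj(c,X):
    P=c['pose'];q=(np.atleast_2d(X)-P[:3,3])@P[:3,:3]
    return np.c_[c['fx']*q[:,0]/q[:,2]+c['cx'],c['fy']*q[:,1]/q[:,2]+c['cy']]
def T(p,L):
    L=np.atleast_2d(L);c,s=np.cos(p[2]),np.sin(p[2])
    return np.c_[p[0]+c*L[:,0]-s*L[:,1],p[1]+s*L[:,0]+c*L[:,1],L[:,2]]
def fit(c,L,px,p0):
    r=least_squares(lambda p:(proj(c,T(p,L))-px).ravel(),p0,loss='soft_l1')
    return r.x,np.abs(r.fun).max()
E
python3 - <<'E'
from h import *
c=cams.get_calibration('top')
o=np.array([180,135])
hp=np.array([[150,65],[52,343],[575,178],[485,460],[357,130],[562,187]])/5+o
hl=np.array([[83,182,85],[-83,182,85],[82.5,-62,85],[-82.5,-62,85],[77.5,57,85],[77.5,-57,85]])/1e3
p0=np.r_[ray(c,hp.mean(0),.08)[:2],-.2]
h,e=fit(c,hl,hp,p0);print('housing',h,np.degrees(h[2]),e)
m,e=fit(c,np.array([[105,70,3],[105,-70,3],[-105,-70,3],[-105,70,3]])/1e3,np.array([[318,184],[366,188],[358,263],[307,254]]),np.r_[ray(c,(337,223),0)[:2],-.1]);print('mat',m,np.degrees(m[2]),e)
t,e=fit(c,np.array([[70,50,26],[70,-50,26],[-70,-50,26],[-70,50,26]])/1e3,np.array([[402,193],[438,191],[444,241],[409,244]]),np.r_[ray(c,(423,217),0)[:2],.1]);print('tray',t,np.degrees(t[2]),e)
print('fitting',ray(c,(415,200),.01),'bottle',ray(c,(292,93),.19))
W=T(h,np.array([[-69,0,113],[46,0,56],[-36,0,64]])/1e3);print('wedge top,grip,trafo',W,proj(c,W)-o)
print(ray(c,(255,214),.113),ray(c,(180+448/5,135+210/5),.07))
E
```

```text
housing [ 0.5613  0.0545 -0.2377] -13.621929122470274 3.218397121761541
mat [ 0.5099 -0.1418 -0.097 ] -5.560158650922301 2.28035456459088
tray [ 0.5271 -0.3735  0.1109] 6.352428787393181 1.1589442089579052
fitting [ 0.5772 -0.3552  0.01  ] bottle [ 0.796  -0.0137  0.19  ]
wedge top,grip,trafo [[0.4943 0.0708 0.113 ]
 [0.606  0.0437 0.056 ]
 [0.5263 0.063  0.064 ]] [[73.8088 81.4137]
 [90.406  45.1182]
 [80.6729 73.0865]]
[0.5005 0.0683 0.113 ] [0.6107 0.0445 0.07  ]
```

```bash
python3 -m handwheel '[[[14,38,6],[0,0,-2]],[[14,38,6],[0,0,-2]],[[14,38,6],[0,0,-2]],[[14,38,6],[0,0,-2]],[[14,38,6],[0,0,-2]],[[14,38,6],[0,0,-2]],[[14,38,6],[0,0,-2]],[[14,38,6],[0,0,-2]],[[14,38,6],[0,0,-2]],[[14,38,6],[0,0,-2]],[[14,38,6],[0,0,-2]],[[14,38,6],[0,0,-2]],[[14,38,6],[0,0,-2]],[[14,38,6],[0,0,-2]],[[14,38,6],[0,0,-2]],[[14,38,6],[0,0,-2]],[[14,38,6],[0,0,-2]],[[14,38,0],[0,0,-1.8]],[[0,0,0],[0,0,0]],[[0,0,0],[0,0,0]]]' 1
python3 - <<'E'
from h import *
im=cams.camera('wrist');c=cams.get_calibration('wrist');np.save('w1.npy',c)
print(c['pose'][:3],c['fx'])
cv2.imwrite('pics/w1.png',im[:,:,::-1])
print(status.get_obs()['joint_pos'])
E
```

```text
time: 2.6
eef_pos: [0.5063, 0.0587, 0.3045]
ee_rot: [3.119, -0.372, -0.002]
wrist_force: [-0.1, -0.5, 0.1]
grip_width: 1.001
grip_force: 0.0
[[-0.2378 -0.9307 -0.278   0.5785]
 [-0.9713  0.2279  0.0678  0.042 ]
 [ 0.0003  0.2862 -0.9582  0.4751]] 283.3334562687223
[-0.0844 -0.147   1.8508 -0.0004  1.4387  1.7249]
```

View pics/w1.png

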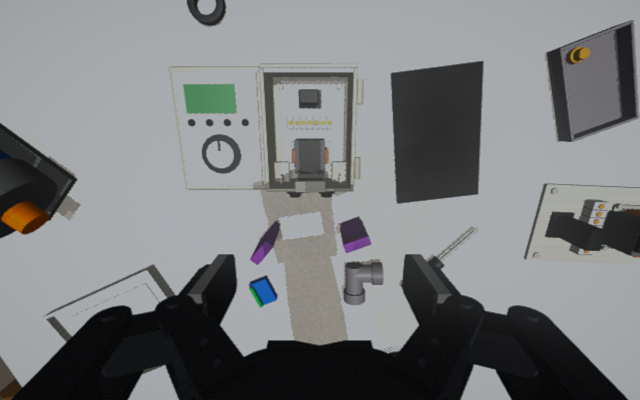

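Wrist view: the housing is square in the image, with its bay at (262–357, 65–190). The wedge top is at (312,186), the grip at (310,98) and the transformer at (310,155). I'll enlarge it to refine the pose.

```bash
python3 - <<'E'
import cv2
a=cv2.imread("pics/w1.png")[55:205,165:375]
cv2.imwrite("pics/cw1.png",cv2.resize(a,(798,570),interpolation=cv2.INTER_CUBIC))
E
```

```text
(no output)
```

View pics/cw1.png

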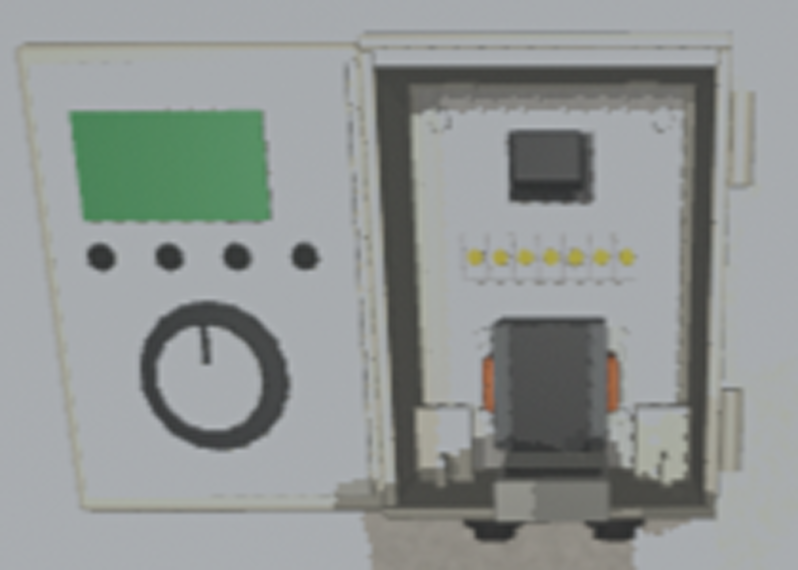

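```bash
python3 - <<'E'
from h import *
c=np.load('w1.npy',allow_pickle=True).item()
px=np.array([[362,36],[732,34],[714,516],[376,68],[716,68],[553,500],[545,156],[551,386]])/3.8+[165,55]
L=np.array([[82.5,62,85],[82.5,-62,85],[-82.5,-62,85],[72.5,57,85],[72.5,-57,85],[-69,0,113],[45.5,0,70],[-36.5,0,64]])/1e3
h,e=fit(c,L,px,[.56,.055,-.238]);print('housing',h,np.degrees(h[2]),e)
print((proj(c,T(h,L))-px))
print('wedge',ray(c,px[5],.113),'grip',ray(c,px[6],.07),'trafo',ray(c,px[7],.064))
W=T(h,L[5:]);print(W)
print(status.get_obs()['eef_pos'])
m,e=fit(c,np.array([[105,70,3],[105,-70,3],[-105,-70,3],[-105,70,3]])/1e3,np.array([[391,73],[483,62],[478,194],[398,203]]),[.51,-.142,-.1]);print('mat',m,np.degrees(m[2]),e)
E
```

```text
housing [ 0.5681  0.0579 -0.2363] -13.53700174536242 1.427039197383067
[[-1.427  -0.5521]
 [ 0.4062 -0.4369]
 [ 1.0111  1.0574]
 [-0.6307 -0.2507]
 [ 0.3661 -0.6234]
 [-1.1707  0.5462]
 [ 0.8166  0.2927]
 [ 0.1624  0.9107]]
wedge [0.5013 0.0724 0.113 ] grip [0.6129 0.0482 0.07  ] trafo [0.5339 0.0663 0.064 ]
[[0.501  0.074  0.113 ]
 [0.6123 0.0472 0.07  ]
 [0.5326 0.0664 0.064 ]]
[0.5063 0.0583 0.3047]
mat [ 0.5082 -0.1382 -0.117 ] -6.702135096679418 1.438634664733712
```

```bash
python3 -m handwheel '[[[-2,14,-40],[0,0,0]],[[0,0,-40],[0,0,0]],[[0,0,-40],[0,0,0]],[[0,0,-40],[0,0,0]],[[0,0,-30],[0,0,0]],[[0,0,-20],[0,0,0]],[[0,0,-15],[0,0,0]],[[0,0,0],[0,0,0]]]' 0.65
python3 -m handwheel '[[[0,0,0],[0,0,0]],[[0,0,0],[0,0,0]],[[0,0,0],[0,0,0]],[[0,0,0],[0,0,0]],[[0,0,0],[0,0,0]]]' 0
```

```text
time: 3.65
eef_pos: [0.5038, 0.0723, 0.0791]
ee_rot: [3.119, -0.375, -0.004]
wrist_force: [0.2, 0.9, 0.0]
grip_width: 0.648
grip_force: 0.0
time: 4.28
eef_pos: [0.5059, 0.0727, 0.0816]
ee_rot: [3.119, -0.373, 0.005]
wrist_force: [-0.3, -0.3, 4.8]
grip_width: 0.414
grip_force: 60.4
```

```bash
python3 -m handwheel '[[[0,0,10],[0,0,0]],[[0,0,15],[0,0,0]],[[0,0,20],[0,0,0]],[[0,0,30],[0,0,0]],[[0,0,30],[0,0,0]],[[0,0,30],[0,0,0]],[[0,0,20],[0,0,0]],[[0,0,0],[0,0,0]]]'
python3 - <<'E'
from h import *
im=cams.camera('wrist');s=cams.camera('side')
a=np.vstack([im[100:340,140:480],cv2.resize(s[110:310,160:360],(340,340))[:, :]])[:, :, ::-1]
cv2.imwrite('pics/g1.png',np.ascontiguousarray(a))
E
```

```text
time: 5.28
eef_pos: [0.5056, 0.073, 0.2377]
ee_rot: [-3.119, 0.373, -0.007]
wrist_force: [0.4, -0.2, -1.6]
grip_width: 0.411
grip_force: 60.1
```

View pics/g1.png

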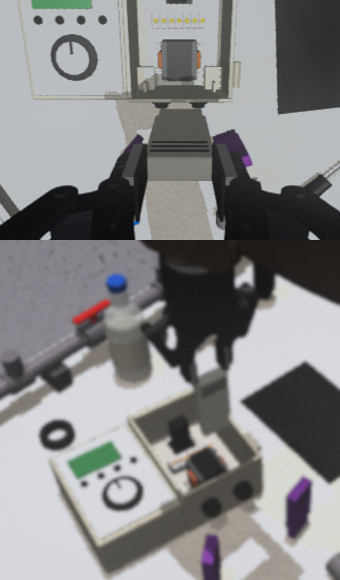

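The wedge is out and held square. Now to the tray, tilting it towards lying on the way.

```bash
python3 -m handwheel '[[[1,-30,0],[0,0,1]],[[1,-38,0],[0,0,1.9]],[[1,-38,0],[0,0,1.9]],[[1,-38,0],[0,0,1.9]],[[1,-38,0],[0,0,1.9]],[[1,-38,0],[0,0,1.9]],[[1,-38,0],[0,0,1.9]],[[1,-38,0],[0,0,1.9]],[[1,-38,0],[0,0,1.9]],[[0,-38,0],[0,0,1.9]],[[0,-38,0],[0,0,1.8]],[[0,-38,0],[0,0,0]],[[0,0,0],[0.8,-7.1,0]],[[0,0,0],[0.8,-7.1,0]],[[0,0,0],[0.8,-7.1,0]],[[0,0,0],[0.8,-7.1,0]],[[0,0,0],[0.8,-7.1,0]],[[0,0,0],[0.8,-7.1,0]],[[0,0,0],[0.8,-7.1,0]],[[0,0,0],[0,0,0]]]'
python3 - <<'E'
from h import *
o=status.get_obs();print(o['joint_pos']);print(R.from_rotvec(o['ee_rot']).as_matrix(),o['eef_pos'])
im=cams.camera('top');s=cams.camera('side')
cv2.imwrite('pics/t1.png',np.hstack([im[130:330,340:560],s[80:280,320:500]])[:,:,::-1].repeat(2,0).repeat(2,1)[:,:800])
E
```

```text
time: 7.88
eef_pos: [0.5117, -0.3739, 0.2308]
ee_rot: [-2.798, -0.146, -1.297]
wrist_force: [0.3, -0.0, -1.1]
grip_width: 0.409
grip_force: 60.4
[-1.1268 -0.0324  2.0642  0.9952  1.0388 -0.1668]
[[ 0.6428  0.1082  0.7584]
 [ 0.0628 -0.9941  0.0886]
 [ 0.7635 -0.0094 -0.6458]] [ 0.5117 -0.3739  0.2308]
```

View pics/t1.png

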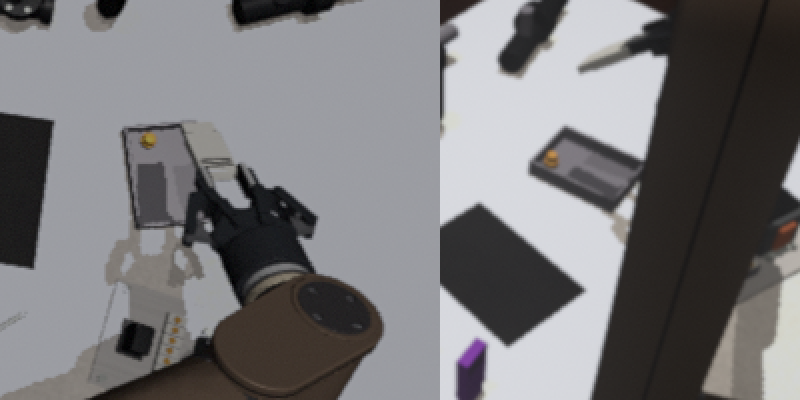

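```bash
python3 -m handwheel '[[[0,0,-30],[0,0,0]],[[0,0,-35],[0,0,0]],[[0,0,-35],[0,0,0]],[[0,0,-30],[0,0,0]],[[0,0,-20],[0,0,0]],[[0,0,-15],[0,0,0]],[[0,0,-7],[0,0,0]],[[0,0,0],[0,0,0]]]'
```

```text
time: 8.98
eef_pos: [0.514, -0.3752, 0.0633]
ee_rot: [-2.8, -0.154, -1.306]
wrist_force: [0.6, -0.4, 0.0]
grip_width: 0.406
grip_force: 60.4
```

Commanded z isn't quite reached yet, so I'll go down 8 mm more while watching the force.

```bash
python3 -m handwheel '[[[0,0,-4],[0,0,0]],[[0,0,-4],[0,0,0]],[[0,0,0],[0,0,0]]]'
```

```text
time: 9.35
eef_pos: [0.5136, -0.3751, 0.055]
ee_rot: [-2.8, -0.153, -1.306]
wrist_force: [-0.1, -0.1, -1.0]
grip_width: 0.41
grip_force: 60.3
```

```bash
python3 -m handwheel '[[[0,0,-3],[0,0,0]],[[0,0,0],[0,0,0]]]'; python3 -m handwheel '[[[0,0,0],[0,0,0]],[[0,0,0],[0,0,0]],[[0,0,0],[0,0,0]],[[0,0,0],[0,0,0]]]' 0.75; python3 -m handwheel '[[[0,0,20],[0,0,0]],[[0,0,30],[0,0,0]],[[0,0,40],[0,0,0]],[[0,0,40],[0,0,0]],[[0,0,40],[0,0,0]],[[0,0,0],[0,0,0]]]'
python3 - <<'E'
from h import *
im=cams.camera('top');w=cams.camera('wrist')
cv2.imwrite('pics/t2.png',np.hstack([im[160:280,340:480].repeat(3,0).repeat(3,1),w.repeat(1,0)[20:380,120:480]])[:,:,::-1][:,:800])
E
```

```text
time: 9.6
eef_pos: [0.5137, -0.3752, 0.0521]
ee_rot: [-2.8, -0.153, -1.306]
wrist_force: [-0.2, -0.2, 0.1]
grip_width: 0.414
grip_force: 59.9
time: 10.1
eef_pos: [0.5137, -0.3751, 0.0522]
ee_rot: [-2.8, -0.153, -1.306]
wrist_force: [0.8, 0.6, 0.1]
grip_width: 0.753
grip_force: 0.0
time: 10.85
eef_pos: [0.5147, -0.3769, 0.2271]
ee_rot: [-2.803, -0.158, -1.314]
wrist_force: [-0.9, 1.3, 0.4]
grip_width: 0.749
grip_force: 0.0
```

View pics/t2.png

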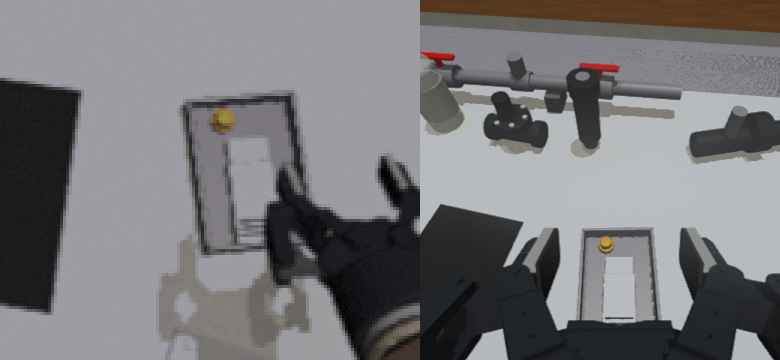

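The wedge lies flat in the tray at crop (250,200), clear of the brass fitting at (222,120). On to the pull grip.

```bash
python3 -m handwheel '[[[6,26,0],[-0.8,7.1,0]],[[8,33,0],[-0.8,7.1,0]],[[8,33,0],[-0.8,7.1,0]],[[8,33,0],[-0.8,7.1,0]],[[8,33,0],[-0.8,7.1,0]],[[8,33,0],[-0.8,7.1,0]],[[8,33,0],[-0.8,7.1,0]],[[8,33,0],[0,0,-4]],[[8,33,0],[0,0,-4]],[[8,33,0],[0,0,-4]],[[8,33,0],[0,0,-4]],[[8,33,0],[0,0,-4]],[[6,36,0],[0,0,0]],[[0,0,0],[0,0,0]],[[0,0,0],[0,0,0]]]' 0.65
python3 - <<'E'
from h import *
o=status.get_obs();print(o['joint_pos'],o['eef_pos']);M=R.from_rotvec(o['ee_rot']).as_matrix();print(M)
im=cams.camera('wrist');c=cams.get_calibration('wrist');np.save('w2.npy',c)
cv2.imwrite('pics/w2.png',im[:,:,::-1])
t=np.radians(-13.55);G=np.array([[np.cos(t),np.sin(t),0],[np.sin(t),-np.cos(t),0],[0,0,-1.]])
print('turn deg',np.degrees((R.from_matrix(G)*R.from_matrix(M).inv()).as_rotvec()))
W=T([.568,.0578,t],np.array([[45.5,0,70],[36.5,13,70],[36.5,-13,70],[54.5,13,70],[54.5,-13,70]])/1e3);print(proj(c,W))
g=cv2.cvtColor(im,cv2.COLOR_RGB2GRAY);p=proj(c,W)[0].astype(int);cr=cv2.resize(im[max(p[1]-60,0):p[1]+100,p[0]-80:p[0]+80],None,fx=4,fy=4,interpolation=cv2.INTER_CUBIC)
print('crop origin',p[0]-80,max(p[1]-60,0));cv2.imwrite('pics/cw2.png',cr[:600,:,::-1])
E
```

```text
time: 12.82
eef_pos: [0.6128, 0.0496, 0.2202]
ee_rot: [3.119, -0.375, -0.005]
wrist_force: [-0.3, -0.1, 0.2]
grip_width: 0.651
grip_force: 0.0
[-0.084   0.1447  1.7115 -0.0005  1.2887  1.7263] [0.6128 0.0496 0.2202]
[[ 0.9715 -0.2371 -0.0033]
 [-0.2371 -0.9715 -0.0002]
 [-0.0032  0.0009 -1.    ]]
turn deg [ 0.0096 -0.1912  0.1665]
[[321.968  187.5788]
 [310.876  195.147 ]
 [333.1002 195.0274]
 [310.6601 180.0126]
 [333.237  179.8898]]
crop origin 241 127
```

View pics/cw2.png

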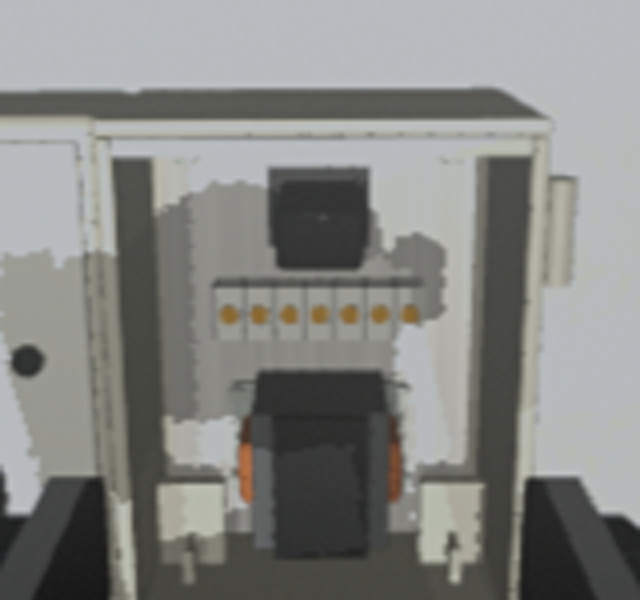

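The grip's top face is at crop (274–366, 212–268), within about 1 mm of the prediction and under the TCP. Descending to grasp.

```bash
python3 -m handwheel '[[[0,-1.5,-30],[0,-0.2,0]],[[0,0,-35],[0,0,0]],[[0,0,-35],[0,0,0]],[[0,0,-30],[0,0,0]],[[0,0,-25],[0,0,0]],[[0,0,-15],[0,0,0]],[[0,0,-10],[0,0,0]],[[0,0,-6],[0,0,0]],[[0,0,0],[0,0,0]],[[0,0,0],[0,0,0]]]'
python3 -m handwheel '[[[0,0,0],[0,0,0]],[[0,0,0],[0,0,0]],[[0,0,0],[0,0,0]],[[0,0,0],[0,0,0]],[[0,0,0],[0,0,0]],[[0,0,0],[0,0,0]]]' 0
```

```text
time: 14.12
eef_pos: [0.6143, 0.0484, 0.037]
ee_rot: [-3.119, 0.375, -0.008]
wrist_force: [0.4, -0.1, -0.5]
grip_width: 0.654
grip_force: 0.0
time: 14.88
eef_pos: [0.6141, 0.0484, 0.037]
ee_rot: [-3.119, 0.376, -0.007]
wrist_force: [-2.2, 0.2, 5.0]
grip_width: 0.272
grip_force: 59.0
```

```bash
python3 - <<'E'
from h import *
from scipy.interpolate import PchipInterpolator as P
d=P([0,10,20,27,30],[0,2,6,11,14.5]);r0=np.array([121.5,25])
def tcp(a):
    t=np.radians(a);c,s=np.cos(t),np.sin(t)
    return np.array([d(a)+c*r0[0]-s*r0[1], min(a/5,1)+s*r0[0]+c*r0[1]])
for a in range(2,31,2):
    q=tcp(a)-tcp(a-2); print(a,'h',tcp(a)-r0,'row',np.array([q[0]*.9722,-q[0]*.2343,q[1]]))
E
```

```text
2 h [-0.6958  4.6251] row [-0.6765  0.163   4.6251]
4 h [-1.4479  9.2145] row [-0.7311  0.1762  4.5895]
6 h [-2.2708 13.5633] row [-0.8     0.1928  4.3487]
8 h [-3.1791 17.6662] row [-0.883   0.2128  4.103 ]
10 h [-4.1871 21.7184] row [-0.98    0.2362  4.0522]
12 h [-5.2624 25.715 ] row [-1.0454  0.252   3.9965]
14 h [-6.3657 29.6509] row [-1.0727  0.2585  3.9359]
16 h [-7.5006 33.5215] row [-1.1033  0.2659  3.8706]
18 h [-8.6702 37.322 ] row [-1.1371  0.274   3.8005]
20 h [-9.8779 41.0478] row [-1.1741  0.283   3.7258]
22 h [-11.0626  44.6943] row [-1.1518  0.2776  3.6465]
24 h [-12.1542  48.2571] row [-1.0612  0.2558  3.5628]
26 h [-13.1415  51.7319] row [-0.9598  0.2313  3.4748]
28 h [-13.9338  55.1145] row [-0.7703  0.1856  3.3825]
30 h [-14.2779  58.4006] row [-0.3345  0.0806  3.2862]
```

```bash
python3 -m handwheel '[[[-0.7,0.2,4.6],[-0.47,-1.94,0]],[[-0.7,0.2,4.6],[-0.47,-1.94,0]],[[-0.8,0.2,4.3],[-0.47,-1.94,0]],[[-0.9,0.2,4.1],[-0.47,-1.94,0]],[[-1,0.2,4.1],[-0.47,-1.94,0]],[[0,0,0],[0,0,0]],[[0,0,0],[0,0,0]]]'
python3 - <<'E'
from h import *
w=cams.camera('wrist');s=cams.camera('side')
a=np.hstack([cv2.resize(s[160:320,160:340],(450,400)),w[20:380,140:480].copy() if 0 else cv2.resize(w[80:400,160:440],(350,400))])
cv2.imwrite('pics/p1.png',a[:,:,::-1])
o=status.get_obs();M=R.from_rotvec(o['ee_rot']).as_matrix();print(np.degrees(np.arccos(-M[2,2])),o['ft_torque'],o['wrist_force'])
E
```

```text
time: 15.75
eef_pos: [0.6089, 0.0496, 0.0573]
ee_rot: [3.087, -0.372, 0.273]
wrist_force: [-1.5, 0.5, -2.5]
grip_width: 0.273
grip_force: 58.9
10.114153483427422 [ 0.0894  0.2905 -0.0159] [-0.3937  0.7813 -2.7285]
```

```bash
python3 -m handwheel '[[[-0.7,0.2,4.1],[-0.47,-1.94,0]],[[-0.7,0.2,4.1],[-0.47,-1.94,0]],[[-0.9,0.2,4],[-0.47,-1.94,0]],[[-1.1,0.2,3.9],[-0.47,-1.94,0]],[[-1.1,0.2,3.8],[-0.47,-1.94,0]],[[0,0,0],[0,0,0]],[[0,0,0],[0,0,0]]]'
python3 - <<'E'
from h import *
o=status.get_obs();M=R.from_rotvec(o['ee_rot']).as_matrix();print(np.degrees(np.arccos(-M[2,2])),o['ft_torque'],o['wrist_force'])
E
```

```text
time: 16.73
eef_pos: [0.605, 0.0504, 0.0778]
ee_rot: [3.032, -0.365, 0.539]
wrist_force: [-0.3, 0.0, -3.1]
grip_width: 0.267
grip_force: 59.0
20.149716700878194 [0.1662 0.3865 0.0663] [-0.3073  0.0082 -3.0791]
```

```bash
cat > slip.py <<'E'
from h import *
import sys
w=cams.camera('wrist');c=cams.get_calibration('wrist');g=cv2.cvtColor(w,cv2.COLOR_RGB2BGR)
n=sys.argv[1];cv2.imwrite(f'pics/{n}.png',g)
o=status.get_obs();M=R.from_rotvec(o['ee_rot']).as_matrix()
# predicted pixels of plate features, plate rigid to tool: plate origin from r0 (x 46.5 from centre, TCP 25 over underside)
tx,ty,tz=M.T; up=-tz
def X(x,y,z): return o['eef_pos']+tx*(x-46.5)/1e3-ty*y/1e3+up*(z-25)/1e3
f={'trafo far top +y':X(-12,22,52),'trafo far top -y':X(-12,-22,52),'grip top':X(46,0,58),'toe L':X(-75,52,5),'toe R':X(-75,-52,5),'far L':X(75,52,5),'far R':X(75,-52,5)}
for k,v in f.items(): print(k,v,proj(c,v))
print('tilt',np.degrees(np.arccos(-M[2,2])))
E
python3 slip.py s20
python3 - <<'E'
import cv2,numpy as np
p=cv2.imread('pics/p1.png')[:,450:];s=cv2.resize(cv2.imread('pics/s20.png')[80:400,160:440],(350,400))
p,s=[cv2.cvtColor(i,cv2.COLOR_BGR2GRAY) for i in (p,s)]
k,d=cv2.ORB_create(800).detectAndCompute(p,None);k2,d2=cv2.ORB_create(800).detectAndCompute(s,None)
m=cv2.BFMatcher(cv2.NORM_HAMMING,True).match(d,d2)
for a in sorted(m,key=lambda a:a.distance)[:40]:
    u=np.array(k[a.queryIdx].pt);v=np.array(k2[a.trainIdx].pt)
    if np.hypot(*(u-v))<40: print((u/1.25+[160,80]).round(),((v-u)/1.25).round(1),a.distance)
E
```

```text
trafo far top +y [0.5479 0.087  0.0829] [[285.5471 344.7228]]
trafo far top -y [0.5375 0.0442 0.0828] [[356.8104 344.6095]]
grip top [0.5936 0.0531 0.1085] [[321.3027 264.979 ]]
toe L [0.5133 0.1264 0.0171] [[258.8315 363.8525]]
toe R [0.4886 0.0254 0.017 ] [[382.6603 363.6569]]
far L [0.6501 0.0929 0.0688] [[245.2456 189.8549]]
far R [ 0.6254 -0.0081  0.0686] [[396.2369 189.6026]]
tilt 20.14016792426275
[296. 214.] [0.3 0. ] 13.0
[377. 277.] [0. 0.] 17.0
[340. 279.] [0. 0.] 17.0
[277. 273.] [0. 0.] 17.0
[278. 255.] [0. 0.] 19.0
[190. 347.] [0. 0.] 20.0
[296. 215.] [0. 0.] 20.0
[278. 274.] [0. 0.] 20.0
[362. 274.] [0. 0.] 21.0
[340. 280.] [0. 0.] 22.0
[337. 281.] [2.4 0.4] 22.0
[377. 277.] [0. 0.] 23.0
[261. 275.] [0.5 2.1] 23.0
[352. 277.] [ 0.8 -0.8] 24.0
[218. 197.] [ 14.4 -10.7] 24.0
[207. 252.] [11.5 -1. ] 24.0
[277. 273.] [0. 0.] 24.0
[281. 253.] [-0.8  0.8] 26.0
[270. 263.] [0. 0.] 26.0
[190. 348.] [0. 0.] 26.0
[280. 253.] [-1.4  1.4] 26.0
[353. 279.] [-2.  2.] 26.0
[281. 253.] [0. 0.] 27.0
[224. 369.] [ 3.7 -1.8] 27.0
[206. 250.] [ 12.5 -23. ] 28.0
[282. 276.] [0. 0.] 28.0
[206. 250.] [11.5  1.2] 28.0
[280. 253.] [0.  1.2] 28.0
[261. 276.] [0.4 1. ] 28.0
[250. 243.] [ 1.6 26.2] 28.0
[286. 281.] [0. 0.] 28.0
[205. 212.] [14.4 -9.6] 29.0
[352. 277.] [ 0.4 -1. ] 29.0
[334. 285.] [-1.4 -1.4] 29.0
[344. 236.] [0.  3.3] 29.0
[284. 278.] [0. 0.] 29.0
[342. 299.] [-1.2  0. ] 30.0
[356. 276.] [0.  1.4] 30.0
[377. 276.] [-0.3  0.6] 30.0
[341. 297.] [-0.3  0.3] 30.0
```

View pics/s20.png

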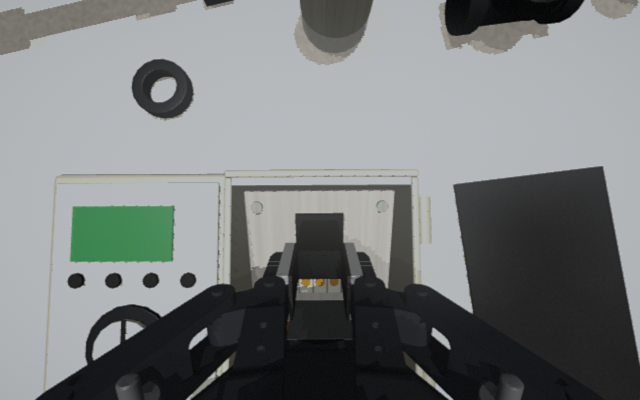

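The last allowed view shows the plate's far edge at (244–397,190), exactly where a rigid grasp predicts, so there is no slip. The mat's far corners are at (454,184) and (603,167). Continuing to 30°.

```bash
python3 -m handwheel '[[[-1.3,0.3,3.7],[-0.47,-1.94,0]],[[-1.2,0.3,3.6],[-0.47,-1.94,0]],[[-1.1,0.3,3.5],[-0.47,-1.94,0]],[[-0.8,0.2,3.4],[-0.47,-1.94,0]],[[-0.3,0.1,3.4],[-0.47,-1.94,0]],[[0,0,0],[0,0,0]],[[0,0,0],[0,0,0]]]'
python3 slip.py s30
```

```text
time: 17.65
eef_pos: [0.6004, 0.0516, 0.0954]
ee_rot: [2.955, -0.356, 0.796]
wrist_force: [-0.6, 0.3, -3.8]
grip_width: 0.268
grip_force: 59.1
trafo far top +y [0.5433 0.0882 0.0894] [[285.3867 344.7296]]
trafo far top -y [0.5329 0.0454 0.0893] [[356.7247 344.6041]]
grip top [0.5839 0.0555 0.1236] [[321.1762 264.8866]]
toe L [0.5205 0.1247 0.0171] [[258.666  363.8749]]
toe R [0.4958 0.0237 0.017 ] [[382.5891 363.6554]]
far L [0.6465 0.0939 0.0924] [[245.0461 189.7072]]
far R [ 0.6218 -0.0072  0.0922] [[396.1828 189.4562]]
tilt 30.129050110524492
```

```bash
python3 -m handwheel '[[[2.1,-0.5,1.5],[0,0,0]],[[4.2,-1,2.5],[0,0,0]],[[4.2,-1,2.5],[0,0,0]],[[4.2,-1,2.5],[0,0,0]],[[4.2,-1,2.5],[0,0,0]],[[4.2,-1,2.5],[0,0,0]],[[4.2,-1,2.5],[0,0,0]],[[4.2,-1,2.5],[0,0,0]],[[4.2,-1,2.5],[0,0,0]],[[0,0,0],[0,0,0]]]'
python3 slip.py s31
```

```text
time: 18.95
eef_pos: [0.6367, 0.043, 0.1174]
ee_rot: [2.955, -0.356, 0.797]
wrist_force: [0.7, -0.3, -4.4]
grip_width: 0.271
grip_force: 59.0
trafo far top +y [0.5791 0.0796 0.1109] [[285.3692 344.7572]]
trafo far top -y [0.5686 0.0369 0.1109] [[356.7046 344.6305]]
grip top [0.6196 0.047  0.1452] [[321.1524 264.9176]]
toe L [0.5562 0.1162 0.0387] [[258.655  363.9011]]
toe R [0.5316 0.0152 0.0385] [[382.576  363.6795]]
far L [0.6822 0.0854 0.114 ] [[245.0314 189.7402]]
far R [ 0.6576 -0.0157  0.1138] [[396.1589 189.4862]]
tilt 30.137083059980153
```

It's free of the lugs. Now I'll lift it clear, then level it over the mat.

```bash
python3 -m handwheel '[[[0,0,8],[0,0,0]],[[0,0,15],[0,0,0]],[[0,0,20],[0,0,0]],[[0,0,25],[0,0,0]],[[0,0,25],[0,0,0]],[[0,0,20],[0,0,0]],[[0,0,15],[0,0,0]],[[-4,-8,0],[0.7,2.92,0]],[[-8,-18,0],[0.7,2.92,0]],[[-9,-21,0],[0.7,2.92,0]],[[-9,-21,0],[0.7,2.92,0]],[[-9,-21,0],[0.7,2.92,0]],[[-9,-21,0],[0.7,2.92,0]],[[-9,-21,0],[0.7,2.92,0]],[[-9,-21,0],[0.7,2.92,0]],[[-8,-20,0],[0.7,2.92,0]],[[-6,-10,0],[0.7,2.92,0]],[[-2,-6,0],[0,0,3]],[[0,0,0],[0,0,3]],[[0,0,0],[0,0,1.4]]]'
python3 -m handwheel '[[[0,0,0],[0,0,0]],[[0,0,0],[0,0,0]]]'
python3 slip.py s40;  python3 - <<'E'
from h import *
o=status.get_obs();M=R.from_rotvec(o['ee_rot']).as_matrix();print(M,np.degrees(np.arctan2(M[1,0],M[0,0])),o['wrist_force'],o['ft_torque'])
a=cv2.imread('pics/s20.png',0);b=cv2.imread('pics/s40.png',0)
for r in ((210,262,285,350),(195,215,250,265),(195,215,375,392),(276,292,298,345)):
    y0,y1,x0,x1=r
    res=cv2.matchTemplate(b[y0-12:y1+12,x0-12:x1+12],a[y0:y1,x0:x1],cv2.TM_CCOEFF_NORMED);_,v,_,l=cv2.minMaxLoc(res);print(r,v,np.array(l)-12)
E
```

```text
time: 21.5
eef_pos: [0.5546, -0.1452, 0.2454]
ee_rot: [3.136, -0.172, 0.007]
wrist_force: [-0.1, 0.2, -4.2]
grip_width: 0.269
grip_force: 59.2
time: 21.75
eef_pos: [0.5542, -0.1448, 0.245]
ee_rot: [3.136, -0.173, 0.004]
wrist_force: [0.3, -0.2, -5.4]
grip_width: 0.271
grip_force: 59.2
trafo far top +y [ 0.4984 -0.1165  0.2718] [[285.4633 344.7323]]
trafo far top -y [ 0.4935 -0.1602  0.2718] [[356.5771 344.6419]]
grip top [ 0.5536 -0.1447  0.2779] [[321.1123 265.1972]]
toe L [ 0.4392 -0.0797  0.2246] [[258.8412 363.8128]]
toe R [ 0.4277 -0.1831  0.2247] [[382.478  363.6603]]
far L [ 0.5883 -0.0963  0.225 ] [[245.2796 190.1571]]
far R [ 0.5768 -0.1996  0.225 ] [[395.9897 189.9186]]
tilt 0.13840090099536234
[[ 0.9939 -0.1102  0.0023]
 [-0.1102 -0.9939 -0.0007]
 [ 0.0024  0.0005 -1.    ]] -6.324498545666216 [-0.258  -0.5295 -4.2843] [-0.0931 -0.2467 -0.0184]
(210, 262, 285, 350) 0.9472840428352356 [ 0 -4]
(195, 215, 250, 265) 0.6359050273895264 [-1 -4]
(195, 215, 375, 392) 0.7990920543670654 [ 0 -4]
(276, 292, 298, 345) 0.8449478149414062 [0 0]
```

```bash
python3 - <<'E'
import cv2,numpy as np
for n in ('s20','s31','s40'):
    a=cv2.imread(f'pics/{n}.png',0).astype(int)
    p=a[170:350,314:328].mean(1); d=np.diff(p); i=[k for k in range(len(d)) if abs(d[k])>8]
    print(n,'col320',[(k+170,int(d[k])) for k in i])
    for x in (270,365):
        p=a[170:270,x-4:x+4].mean(1); d=np.diff(p); print('  col',x,[(k+170,int(d[k])) for k in range(len(d)) if abs(d[k])>8])
    p=a[200,230:410];d=np.diff(p);print('  row200',[(k+230,int(d[k])) for k in range(len(d)) if abs(d[k])>12])
a,b=[cv2.imread(f'pics/{n}.png')[170:380,230:410] for n in('s20','s40')]
E
```

```text
s20 col320 [(170, 13), (174, -12), (175, -23), (176, 32), (183, -19), (184, -63), (185, -23), (189, 21), (190, 65), (212, -78), (213, -44), (277, 12), (278, 61), (279, 14), (299, -41), (300, -26), (338, -12), (339, -13)]
  col 270 [(170, 14), (175, -17), (177, 19), (184, -71), (185, -34), (189, 15), (190, 47), (191, 33), (252, -8), (253, -15), (254, -17), (255, -20), (258, -10), (260, 15), (261, -21), (262, -14), (264, 16), (265, -20), (266, -15)]
  col 365 [(170, 9), (174, -19), (175, -18), (176, 33), (183, -23), (184, -62), (185, -21), (188, 15), (189, 48), (190, 35), (250, -8), (251, -31), (252, -25), (253, -19), (254, -15), (255, -12), (260, 26), (261, -21), (262, -8), (264, 23), (265, -19)]
  row200 [(230, -46), (231, -36), (243, 34), (244, 44), (245, 14), (379, -17), (383, 19), (384, 14), (392, -20), (393, -67), (394, -16)]
s31 col320 [(186, -33), (187, -16), (188, 29), (210, -75), (211, -39), (278, 48), (281, 10), (282, 27), (283, 24), (284, 10), (289, -24), (291, 13), (295, -11), (296, -57), (297, -26), (336, -19)]
  col 270 [(186, -17), (187, -27), (188, 11), (189, 17), (253
[... 332 characters left out ...]
(186, 80), (197, -11), (198, -10), (200, -9), (202, -18), (208, -53), (209, -22), (277, 32), (278, 35), (279, 8), (280, 11), (292, -30), (293, -35), (294, -9), (332, 8), (333, -21), (334, -9)]
  col 270 [(184, -14), (185, -18), (186, 45), (187, 40), (200, -26), (202, -12), (219, -12), (253, -11), (254, -12), (255, -14), (261, -11), (262, -8), (265, -11), (266, -8)]
  col 365 [(183, -11), (185, 40), (186, 40), (219, -14), (221, -31), (222, -9), (251, -21), (252, -14), (253, -11), (254, -10)]
  row200 [(243, -15), (244, -13), (245, 25), (247, -15), (248, -32), (259, -14), (260, 15), (261, 19), (264, 23), (265, 25), (274, -26), (318, 24), (319, 28), (375, -16), (376, -41), (377, 16), (378, 25)]
```

```bash
python3 - <<'E'
from h import *
c=cams.get_calibration('wrist');o=status.get_obs();M=R.from_rotvec(o['ee_rot']).as_matrix();tx,ty,tz=M.T
def X(x,z,phi,px=46,pz=44):
    a=np.radians(phi);u,w=x-px,z-pz;x,z=px+u*np.cos(a)-w*np.sin(a),pz+u*np.sin(a)+w*np.cos(a)
    return o['eef_pos']+tx*(x-46.5)/1e3-tz*(z-25)/1e3
for phi in (0,1,2,3,4,5): print(phi,[proj(c,X(*p,phi))[0,1].round(1) for p in ((75,5),(55,5),(37,58),(-12,52),(-60,52))])
E
```

```text
0 [np.float64(190.0), np.float64(217.5), np.float64(279.9), np.float64(344.7), np.float64(403.6)]
1 [np.float64(189.3), np.float64(216.6), np.float64(280.2), np.float64(343.6), np.float64(401.1)]
2 [np.float64(188.5), np.float64(215.8), np.float64(280.4), np.float64(342.6), np.float64(398.6)]
3 [np.float64(187.7), np.float64(215.0), np.float64(280.6), np.float64(341.5), np.float64(396.1)]
4 [np.float64(187.0), np.float64(214.2), np.float64(280.8), np.float64(340.4), np.float64(393.7)]
5 [np.float64(186.2), np.float64(213.4), np.float64(281.0), np.float64(339.3), np.float64(391.2)]
```

The plate has sagged about 5° toe-down in the pads and is still creeping slowly. I'll counter-tilt and lower, then ease it onto the mat.

```bash
python3 -m handwheel '[[[0,0,-20],[0.35,3.2,0]],[[0,0,-35],[0.35,3.2,0]],[[0,0,-40],[0,0,0]],[[0,0,-40],[0,0,0]],[[0,0,-30],[0,0,0]],[[0,0,-20],[0,0,0]],[[0,0,-10],[0,0,0]],[[0,0,-4],[0,0,0]],[[0,0,0],[0,0,0]]]'
python3 slip.py s50 | tail -1; python3 - <<'E'
import cv2,numpy as np
a=cv2.imread('pics/s50.png',0).astype(int)
p=a[170:350,314:328].mean(1); d=np.diff(p);print([(k+170,int(d[k])) for k in range(len(d)) if abs(d[k])>8])
E
```

```text
time: 22.92
eef_pos: [0.5548, -0.1452, 0.0467]
ee_rot: [-3.127, 0.173, 0.17]
wrist_force: [0.3, -0.2, -4.0]
grip_width: 0.27
grip_force: 59.2
tilt 6.21385299491416
[(183, 8), (184, 26), (185, 13), (186, 24), (207, -22), (208, -45), (209, -14), (277, 42), (278, 50), (279, 10), (280, 14), (282, -10), (286, -20), (292, -43), (293, -28), (333, -19)]
```

```bash
python3 -m handwheel '[[[0,0,-6],[0,0,0]],[[0,0,-5],[0,0,0]],[[0,0,-3],[0,0,0]],[[0,0,-1],[0,0,0]],[[0,0,0],[0,0,0]]]'; python3 -m handwheel '[[[0,0,-1],[0,0,0]],[[0,0,-1],[0,0,0]],[[0,0,0],[0,0,0]]]';python3 -m handwheel '[[[0,0,-1],[0,0,0]],[[0,0,0],[0,0,0]]]'
```

```text
time: 23.6
eef_pos: [0.554, -0.1449, 0.0307]
ee_rot: [-3.126, 0.173, 0.173]
wrist_force: [-0.0, -0.7, -3.9]
grip_width: 0.274
grip_force: 59.2
time: 23.98
eef_pos: [0.5541, -0.145, 0.0292]
ee_rot: [-3.127, 0.173, 0.173]
wrist_force: [-0.9, 0.3, -2.7]
grip_width: 0.272
grip_force: 59.5
time: 24.22
eef_pos: [0.5541, -0.145, 0.0291]
ee_rot: [-3.127, 0.172, 0.174]
wrist_force: [-4.1, 0.7, 6.5]
grip_width: 0.275
grip_force: 60.2
```

```bash
python3 -m handwheel '[[[0,0,-0.5],[0,0,0]],[[0,0,0],[0,0,0]],[[0,0,0],[0,0,0]]]'; python3 slip.py s60|tail -1; python3 - <<'E'
from h import *
o=status.get_obs();print(o['ft_torque'],o['wrist_force'])
a=cv2.imread('pics/s60.png',0).astype(int)
p=a[170:350,314:328].mean(1); d=np.diff(p);print([(k+170,int(d[k])) for k in range(len(d)) if abs(d[k])>8])
E
```

```text
time: 24.6
eef_pos: [0.5541, -0.145, 0.0291]
ee_rot: [-3.127, 0.172, 0.174]
wrist_force: [-5.8, 2.0, 7.7]
grip_width: 0.275
grip_force: 60.5
tilt 6.371326018685459
[ 0.2695  0.6247 -0.028 ] [-6.125   0.8986  8.019 ]
[(183, 12), (184, 22), (185, 14), (186, 21), (207, -35), (208, -38), (209, -8), (277, 33), (278, 66), (279, 13), (285, -15), (286, -15), (292, -50), (293, -22), (333, -14)]
```

Contact is firm and stiff with the plate level, so I'll release gently and retreat.

```bash
python3 -m handwheel '[[[0,0,0.5],[0,0,0]],[[0,0,0],[0,0,0]],[[0,0,0],[0,0,0]],[[0,0,0],[0,0,0]],[[0,0,0],[0,0,0]]]' 0.65; python3 -m handwheel '[[[-1,0,8],[0,0,0]],[[-2,0,15],[0,0,0]],[[-3,0,25],[0,0,0]],[[-3,0,35],[0,0,0]],[[0,0,40],[-0.4,-3.2,0]],[[0,0,40],[-0.4,-3.2,0]],[[0,0,40],[0,0,0]],[[-20,0,30],[0,0,0]],[[-30,0,30],[0,0,0]],[[-30,0,0],[0,0,0]],[[0,0,0],[0,0,0]],[[0,0,0],[0,0,0]]]'
python3 - <<'E'
from h import *
w=cams.camera('wrist');c=cams.get_calibration('wrist');t=cams.camera('top');s=cams.camera('side');ct=cams.get_calibration('top')
for n,i in(('fw',w),('ft',t),('fs',s)): cv2.imwrite(f'pics/{n}.png',i[:,:,::-1])
# plate (light) region on black mat, wrist picture
yaw=-np.radians(6.3)
def show(z,ctr=(.5079,-.1399)): return proj(c,T([*ctr,yaw],np.array([[75,52,z],[75,-52,z],[-75,-52,z],[-75,52,z]])/1e3))
print('pred plate corners',show(8)); 
print('pred mat',proj(c,T([.509,-.14,np.radians(-6.1)],np.array([[105,70,3],[105,-70,3],[-105,-70,3],[-105,70,3]])/1e3)))
g=cv2.cvtColor(w,cv2.COLOR_RGB2GRAY).astype(int)
p=show(8).mean(0).astype(int)
for y in (p[1]-50,p[1]-20,p[1]+20):
  d=np.diff(g[y]);print('row',y,[(k,d[k]) for k in range(150,500) if abs(d[k])>30])
for x in (p[0]-35,p[0]+35):
  d=np.diff(g[:,x]);print('col',x,[(k,d[k]) for k in range(5,390) if abs(d[k])>30])
# bottle cap blue in top view
b=(t[...,2].astype(int)-t[...,0]>60);ys,xs=np.nonzero(b[60:130,270:320]);print('cap px',xs.mean()+270,ys.mean()+60)
t0=cv2.imread('pics/top0.png')[:,:,::-1];b=(t0[...,2].astype(int)-t0[...,0]>60);ys,xs=np.nonzero(b[60:130,270:320]);print('cap px start',xs.mean()+270,ys.mean()+60)
E
```

```text
time: 25.28
eef_pos: [0.554, -0.1449, 0.0277]
ee_rot: [-3.126, 0.173, 0.173]
wrist_force: [-0.2, -0.8, -0.1]
grip_width: 0.652
grip_force: 0.0
time: 26.78
eef_pos: [0.4653, -0.1449, 0.2913]
ee_rot: [3.134, -0.173, 0.005]
wrist_force: [-0.4, 0.3, -0.5]
grip_width: 0.652
grip_force: 0.0
pred plate corners [[278.0627  91.9622]
 [347.7615  91.8275]
 [345.331  189.8095]
 [281.9945 189.9597]]
pred mat [[265.1847  69.9334]
 [359.9054  69.3976]
 [355.5193 205.6505]
 [272.5748 206.1308]]
row 90 [(157, np.int64(-66)), (159, np.int64(43)), (200, np.int64(-58)), (201, np.int64(36)), (202, np.int64(39)), (209, np.int64(-32)), (265, np.int64(-70)), (357, np.int64(61)), (358, np.int64(40)), (423, np.int64(-34)), (424, np.int64(-57)), (430, np.int64(44)), (431, np.int64(34)), (499, np.int64(40))]
row 120 [(158, np.int64(-65)), (160, np.int64(51)), (200, np.int64(-69)), (221, np.int64(50)), (266, np.int64(-59)), (267, np.int64(-41)), (277, np.int64(32)), (278, np.int64(56)), (301, np.int64(-40)), (346, np.int64(-69)), (356, np.int64(54)), (357, np.int64(31)), (428, np.int64(-51)), (434, np.int64(43))
[... 298 characters left out ...]
.int64(-39)), (327, np.int64(-33)), (329, np.int64(55)), (330, np.int64(37)), (345, np.int64(-55)), (346, np.int64(-47)), (354, np.int64(65)), (355, np.int64(45)), (432, np.int64(-36)), (433, np.int64(-57)), (439, np.int64(36))]
col 278 [(69, np.int64(-75)), (70, np.int64(-41)), (90, np.int64(81)), (205, np.int64(65)), (284, np.int64(-35)), (285, np.int64(-47)), (299, np.int64(84)), (300, np.int64(45)), (339, np.int64(-88)), (340, np.int64(-73))]
col 348 [(69, np.int64(-49)), (70, np.int64(-55)), (205, np.int64(73)), (206, np.int64(33)), (237, np.int64(-40)), (339, np.int64(-87)), (340, np.int64(-73))]
cap px 291.685393258427 92.58426966292134
cap px start 291.5632183908046 92.59770114942529
```

In the wrist picture the plate edges (277–346, from row 90) lie well inside the mat (266–357, 70–205) and match a flat plate. The bottle hasn't moved. Handing in.

```bash
python3 -c "
from station import ticket
print(ticket.hand_in())"
```

```text
the job is handed in; nothing more can be done
None
```

The job is handed in at about 27 s: the wedge lies in the parts tray, the transformer plate lies flat on the rubber mat with the transformer up, and the bottle has not moved.

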